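# Flip the job tray's marker to ready

### The job

The carburettor has been overhauled and its job tray is ready for collection: with a fingertip, and without gripping anything, turn the marker paddle on the front of the carburettor's tray right over on its hinge, so that it lies flat over the tray with its tick face up. Leave the other tray's paddle as it is, and do not lift or shift the trays, the parts in them, the funnel or the screwdriver.

Things in the scene. Friction and masses are not known exactly. Their poses are not given: they have to be found in the camera images.
- carb_tray: Job tray with the carburettor: loose, green steel, 1.8 kg, 240 long x 180 wide x 75 mm high, open top. Origin: on the bench at the foot of its front wall's middle, straight below the hinge. +x runs from the front wall (nearest the robot) to the back, y along that wall, z up; yaw within 0.17 rad. The rim's hinge bracket: 60 mm wide, 22 mm either side of the pin, 77 mm high, with ears to 91 mm
- carb_hinge (a point): Middle of the hinge pin of the carburettor tray's paddle, 83 mm above the bench, over the middle of the tray's front wall; the pin lies level along the tray's y axis. Axes as the tray's
- carb_marker (a joint): Angle of that paddle about its pin, rad: 0 = sticking out level in front of the tray, towards the robot, cross face up; grows as the free end is raised; pi/2 = upright; pi (its stop) = level over the tray, tick face up. Starts at 0 to 0.2. The hinge is stiff (0.04 N m friction): the paddle stays wherever it is left, even past upright, and takes about 1 N at the free end to turn
- carb_disc (a point): Centre of that paddle's disc, 50 mm from the pin. Flat aluminium plate 4 mm thick: a 40 mm wide neck, then a disc 80 mm across; free end 90 mm from the pin. Beyond the bracket nothing is under it down to the bench, 81 mm below when level. Black raised cross on the face up at first, tick on the other. Axes turn with it: -x from pin to free end, z out of the cross face; as the tray's at angle 0
- carb_mid (a point): Middle of the carburettor, 40 mm above its underside: a loose metal casting about 67 x 62 x 80 mm high, 0.3 kg, with a flange, a bore and brass jets, standing in the rear part of its tray (its middle 150 to 180 mm behind the front wall), clear of where the paddle lands
- cap_tray: The other job tray, an exact twin, holding the filler cap; the same origin, axes and sizes. Leave it where it is
- cap_marker (a joint): Angle of the other tray's paddle, same meaning, starts between 0 and 0.2; leave it
- cap_disc (a point): Centre of the disc of the other tray's paddle, same meaning as carb_disc
- cap_mid (a point): Middle of the filler cap: a loose, round, ribbed black plastic cap, 72 mm across and 37 mm high, in the rear part of the other tray
- funnel_mid (a point): A point on the axis of the loose white plastic funnel, 50 mm above the bench; the funnel stands mouth down, 144 mm across and 170 mm high, at the robot's far right
- screwdriver: Loose screwdriver, 200 mm long, 26 mm thick handle, lying on the bench at the far left; origin under its middle, +x towards the blade

How it is judged (in metres and radians):
On the way:
1. the fingers push the paddle of the carburettor's tray up and over (value of joint carb_marker between 0.6 and 2.6 rad and contact force between the fingers and carb_tray above 0.1 N), for 0.05 s.
At the end, for the whole second after the job is handed in: The carburettor tray's paddle lies over the tray within 10 degrees of flat, tick face up and at rest; the other paddle's disc has moved less than 20 mm, both trays less than 25 mm and the parts in them, the funnel and the screwdriver less than 30 mm (value of joint carb_marker above 2.97 rad and velocity of joint carb_marker between -0.1 and 0.1 rad/s and distance of cap_disc from where it was at the start of the episode below 0.02 m and distance of each of carb_tray, cap_tray from where it was at the start of the episode below 0.025 m and distance of each of carb_mid, cap_mid, funnel_mid, screwdriver from where it was at the start of the episode below 0.03 m and linear speed of carb_tray below 0.01 m/s); the robot touches nothing.
It fails at once if the carburettor tray's paddle is gripped between the fingers (z of the grasp point in the frame of carb_disc between -0.005 and 0.005 m and distance between the grasp point and carb_disc below 0.04 m and contact force between the fingers and carb_tray above 1 N).
It fails at once if a tray is lifted, tipped or shoved (height (world z) of any of carb_tray, cap_tray above 0.012 m or angle between any of carb_tray, cap_tray's own z axis and vertical above 0.1 rad or distance of any of carb_tray, cap_tray from where it was at the start of the episode above 0.03 m).
It fails at once if the other tray's paddle is moved (distance of cap_disc from where it was at the start of the episode above 0.03 m).
It fails at once if a part in a tray, the funnel or the screwdriver is lifted or shifted (distance of any of carb_mid, cap_mid from where it was at the start of the episode above 0.035 m or distance of any of funnel_mid, screwdriver from where it was at the start of the episode above 0.03 m).
It also fails if it takes over 48 s, if anything falls off the work surface, if the arm or the gripper's body presses on something with over 40 N, if the wrist force passes 120 N, or if a joint passes its speed limit or range.

### The arm

A 6-joint arm with a two-finger parallel gripper is mounted at the origin on the work surface. World frame = base frame: x ahead of the robot, y to its left, z up, the work surface at z = 0. Lengths are in mm, angles in rad, forces in N, time in s.
With the tool pointing down it reaches from about 375 to 975 mm from the base axis. Payload 3.8 kg.
Tool frame: the origin (TCP) lies at the very end of the fingers, on their centre line; the grasp point (between the pads) lies behind it (hold_point_z is the x of the grasp point in the tool frame, in mm); x points along the fingers, y is the direction in which the jaws open and shut, and the axes are right-handed (so a half turn about x gives the same grasp; the last joint's range is limited). The gripper opens to 88 mm and grips with 3 to 60 N. Pads are 18 mm wide; open, the fingers measure 123 mm over their backs; the gripper's body (75 mm by 187 mm) begins 45 mm behind the grasp point.
Start: joints at [1.194, 0.264, 1.604, -0, 1.274, -0.037], TCP at [224.974, 636.4, 238.706] pointing down, gripper open.
Joint ranges: [-2.63, 2.63], [-0.94, 2.18], [0.31, 2.57], [-1.31, 4.45], [0, 2.66], [-2.55, 2.55]. Speed limits (rad/s): [2.57, 2.57, 3.14, 3.14, 3.14, 3.14].

### API

Orientations are given as a unit quaternion [x, y, z, w].
In Python, from bench import * gives the robot as it stands. The module is installed in compiled form; this text tells all that it offers.
- The arm moves only by the tool servo_tool, never from a script. Its argument "series" is a list that holds one entry, the list of rows, each a list of 5 numbers: the closure, from 0 (fully open) to 1 (shut), then the shift along the tool's x, y, z in mm, then the turn about the tool's x in rad. In form: [[[hand, x, y, z, spin], ...]]. A call has exactly 5 rows; each row is the pose to reach, as a shift and turn from the pose commanded when the call began, along the tool's axes at that moment; what a row does not reach only later rows make up. A row lasts 1/12 s, in which the tool goes at most 41.7 mm and 7.16 degrees, less where a joint would pass 70% of its speed; a pose out of reach is approached as far as the arm can. A call with a gripper value outside its range is refused whole. The fingers move at their own pace and stop on an object; the grip force is fixed at half the most. Time passes only in rows, so rows that repeat a pose let the fingers close, or fill a call up. It gives the time, the measured TCP pose, the force and the opening at its end, in the units of the state.
- get_obs(): the state, without advancing time (a new reading comes with each control period).
- get_image(name): name is "side" or "top" or "wrist"; returns (picture, depth): 400x640x3 uint8, red, green, blue; 400x640 float32, mm along the optical axis (not along the pixel's ray), 0 where there is no reading.
- camera_params(name): a dict with "vfov" (degrees; the focal length in pixels is half the picture's height over the tangent of half this angle, whatever the lens; pixels are square), "cx", "cy" (the principal point, pixels), "world_from_camera" (4x4, takes a point from camera to world coordinates); the wrist camera has in their place "T_tool_cam" (4x4, takes a point from camera to tool coordinates, whose origin is the TCP and whose axes are the tool frame's). Camera axes: x right, y down, z forward; pixel columns grow to the right and rows downward; lengths in mm; the calibration is good to about 2 mm. A picture is of the moment at which its call begins: read the wrist's pose just before it. camera_params takes no time and is no camera call.
- job_done(): hands the job in, once; it reports no verdict.
The state is a dict: "clock": time; "qpos": joint angles; "qvel": joint speeds; "tau": joint torques, N m; "ee_pos": TCP position; "eef_rot": TCP orientation; "force": force on the tool from outside, world axes, zero at the start; "ft_torque": the same for the moment, N m; "grip_width": finger opening in mm.
Only numpy, scipy, OpenCV 4.12 (cv2) and the standard library are available. Lean on these libraries where they do the work, as an engineer would, in place of code of your own. Each camera call takes 0.05 s, during which the arm holds its last target.

## Working session

There is one attempt and no reset: what is moved stays moved. The work goes in short steps, Python scripts to look and compute and a tool call to move; the robot and the scene stay as the last step left them, time stands still between calls to the robot, and variables do not carry over. Pictures are saved under pics/ and viewed, and the job is handed in when it is done.

Besides the shell and the picture viewer there is one more tool, called by a JSON object that holds its "name" and its "arguments", one argument or row to a line. servo_tool: Moves the arm, as the interface text tells. Its arguments: {"type":"object","properties":{"series":{"type":"array"}},"required":["series"]}

```bash
mkdir -p pics
python3 - <<'E'
from bench import *
import cv2,numpy as np
o=get_obs();print(o)
for n in ["top","side"]:
    p,d=get_image(n);cv2.imwrite(f"pics/{n}0.png",p[:,:,::-1]);np.savez(f"{n}0.npz",p=p,d=d)
for n in ["top","side","wrist"]: print(n,camera_params(n))
E
```

```text
{'clock': 0.0, 'qpos': array([ 1.19406839e+00,  2.64725976e-01,  1.60532386e+00, -1.40623392e-05,
        1.27366485e+00, -3.69046134e-02]), 'qvel': array([-0.00042558, -0.00043825, -0.00181507,  0.00089274, -0.00094216,
       -0.00082791]), 'tau': array([-2.50283803e-03, -5.02118325e+01, -3.56877458e+01,  7.25441356e-02,
        2.91525666e-02, -1.88756994e-04]), 'ee_pos': array([224.75124642, 635.7663256 , 237.43336326]), 'eef_rot': array([ 0.11883167,  0.6970735 , -0.12030216,  0.69677468]), 'force': array([ 0.10456694, -0.05138591,  0.01621011]), 'ft_torque': array([-0.02415167, -0.01120778, -0.07741538]), 'grip_width': 87.85397017497169}
top {'vfov': 54.96518954184267, 'cx': 315.51564433763826, 'cy': 201.34725925114148, 'world_from_camera': array([[ 1.24104020e-02, -9.98504602e-01,  5.32404186e-02,
         5.48514184e+02],
       [-9.99679118e-01, -1.12139064e-02,  2.27136195e-02,
        -2.43704573e+01],
       [-2.20826205e-02, -5.35052198e-02, -9.98323369e-01,
         1.32197323e+03],
       [ 0.00000000e+00,  0.00000000e+00,  0.00000000e+00,
         1.00000000e+00]])}
s
[... 185 characters left out ...]
2],
       [-7.15313275e-01, -5.53750044e-01,  4.26248529e-01,
        -7.84902476e+02],
       [ 1.35227323e-02, -6.20823415e-01, -7.83833798e-01,
         1.48902385e+03],
       [ 0.00000000e+00,  0.00000000e+00,  0.00000000e+00,
         1.00000000e+00]])}
wrist {'vfov': 63.98895702901681, 'cx': 313.5085396780942, 'cy': 205.3162117891601, 'T_tool_cam': array([[-9.19333274e-04, -2.95447407e-01,  9.55358563e-01,
        -1.45511653e+02],
       [ 9.99999364e-01,  3.52679858e-04,  1.07135800e-03,
         9.49122282e-01],
       [-6.53465665e-04,  9.55358941e-01,  2.95446895e-01,
        -7.62664838e+01],
       [ 0.00000000e+00,  0.00000000e+00,  0.00000000e+00,
         1.00000000e+00]])}
```

View pics/top0.png

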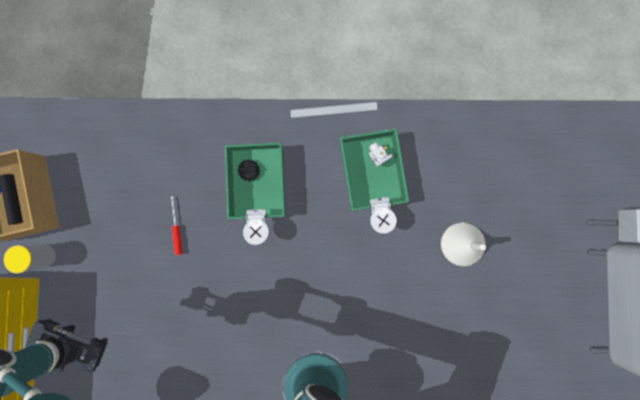

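View pics/side0.png

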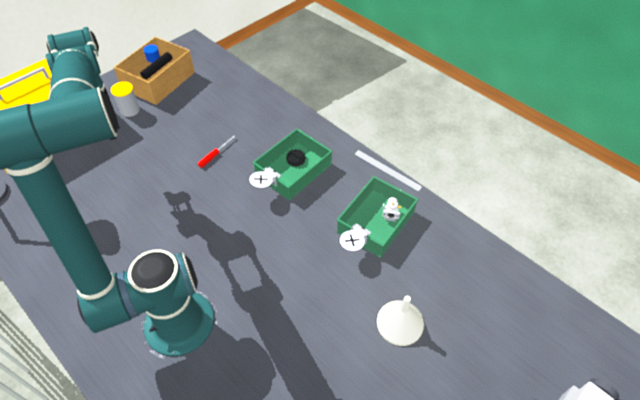

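The top view shows the carburettor tray on the right, with its disc near (383,220). The cap tray is at about (255,180), the funnel at about (465,244) and the screwdriver at about (176,226). Next I'll measure positions from the depth data.

```bash
cat > h.py <<'E'
import numpy as np,cv2
from bench import *
def cloud(n,d):
    c=camera_params(n);f=200/np.tan(np.radians(c['vfov']/2))
    v,u=np.mgrid[0:400,0:640]
    P=np.stack([(u-c['cx'])/f*d,(v-c['cy'])/f*d,d,np.ones_like(d)],-1)
    return (P@c['world_from_camera'].T)[...,:3]
E
python3 - <<'E'
from h import *
import bench
print([k for k in dir(bench) if not k.startswith('__')])
print(globals().get('hold_point_z'))
for n in ['top','side']:
    z=np.load(n+'0.npz');p=z['p'];W=cloud(n,z['d'])
    hsv=cv2.cvtColor(p,cv2.COLOR_RGB2HSV)
    g=((hsv[...,0]>60)&(hsv[...,0]<90)&(hsv[...,1]>110)&(W[...,2]>64)&(W[...,2]<84)&(W[...,0]>400)&(W[...,1]<60)&(W[...,1]>-400))
    P=W[g];r=cv2.minAreaRect(P[:,:2].astype(np.float32));print(n,'rim',len(P),r,cv2.boxPoints(r).round(0).tolist(),np.median(P[:,2]))
    w=((hsv[...,1]<40)&(hsv[...,2]>150)&(W[...,2]>70)&(W[...,2]<120)&(W[...,1]<0)&(W[...,1]>-260)&(W[...,0]>380)&(W[...,0]<640))
    nl,lab,st,ce=cv2.connectedComponentsWithStats(w.astype(np.uint8))
    for i in range(1,nl):
        if st[i,4]>30:
            Q=W[lab==i]; print('white',st[i],Q.min(0).round(),Q.max(0).round(),Q.mean(0).round(1))
            A=np.c_[Q[:,:2],np.ones(len(Q))];s=np.linalg.lstsq(A,Q[:,2],rcond=None)[0];print('plane',s)
E
```

```text
['PlanningError', 'camera_params', 'get_image', 'get_obs', 'hold_point_z', 'job_done']
-18.700000000000003
top rim 425 ((721.178955078125, -184.3341064453125), (237.75128173828125, 184.9582061767578), 9.5379638671875) [[589.0, -113.0], [619.0, -295.0], [854.0, -256.0], [823.0, -73.0]] 78.50929975592794
white [370 198  26  35 658] [ 519. -251.   70.] [ 628. -172.   98.] [ 572.5 -209.2   87.4]
plane [-1.20312085e-01 -2.44434002e-02  1.51204533e+02]
side rim 791 ((1546.215576171875, -223.27835083007812), (1907.7818603515625, 358.367919921875), 2.4153637886047363) [[586.0, -84.0], [601.0, -443.0], [2507.0, -362.0], [2492.0, -4.0]] 74.6277651135324
white [340 224  31  27 495] [ 515. -251.   70.] [ 629. -170.   99.] [ 567.4 -209.9   86. ]
plane [-1.05511025e-01 -1.36144723e-02  1.42996712e+02]
```

```bash
python3 - <<'E'
from h import *
for n,(a,b,c,d) in {'top':(320,110,500,290),'side':(310,150,450,290)}.items():
    p=np.load(n+'0.npz')['p'][b:d,a:c];cv2.imwrite(f'pics/{n}crop.png',cv2.resize(p[:,:,::-1],None,fx=4 if n=='side' else 3,fy=4 if n=='side' else 3,interpolation=cv2.INTER_CUBIC))
E
cat >> h.py <<'E'
from scipy.spatial.transform import Rotation as R
O=np.array([604,-204.]);yaw=0.165
ex=np.array([np.cos(yaw),np.sin(yaw)]);ey=np.array([-ex[1],ex[0]])
def w(x,y,z): return np.r_[O+x*ex+y*ey,z]      # tray -> world
def need(*ts):
    o=get_obs();M=R.from_quat(o['eef_rot']).as_matrix()
    p=o['ee_pos'];l=p[:2]-O
    print('t',round(o['clock'],2),'ee',p.round(1),'tray',(l@ex).round(1),(l@ey).round(1),'F',o['force'].round(2),'w',round(o['grip_width'],1))
    ya=np.arctan2(M[1,1],M[0,1]);print('x axis',M[:,0].round(3),'y axis yaw',ya.round(3),'spin to align y||tray y', [(-( (yaw+s*np.pi/2-ya+np.pi)%(2*np.pi)-np.pi)).round(3) for s in (1,-1)], 'q',o['qpos'].round(2))
    for t in ts: print('target',t.round(0),'shift',(M.T@(t-p)).round(1))
E
python3 -c "
from h import *
need(np.array([480,300,240]),w(-160,0,200))"
```

```text
t 0.1 ee [224.7 635.8 237.5] tray -236.2 890.7 F [-0.56 -0.32 -0.46] w 88.3
x axis [-0.001 -0.002 -1.   ] y axis yaw 1.231 spin to align y||tray y [np.float64(-0.505), np.float64(2.637)] q [ 1.19  0.26  1.61 -0.    1.27 -0.04]
target [480 300 240] shift [  -2.  -231.5  352.6]
target [ 446. -230.  200.] shift [  39.  -742.7  497.4]
```

View pics/topcrop.png

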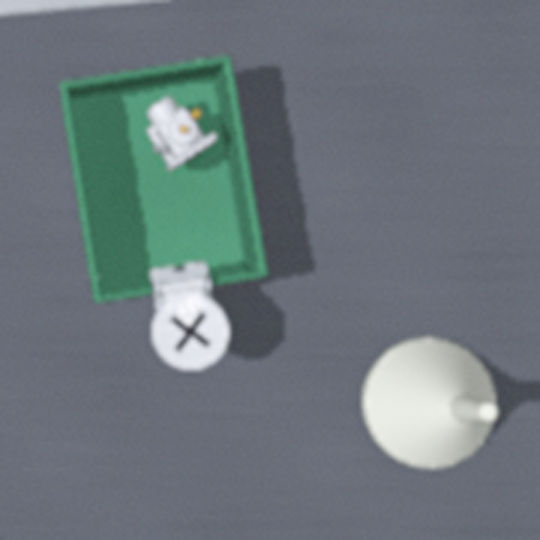

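The crop confirms the tray yaw of about +0.165 rad, with the disc at crop pixel (190,331). I'll close the fingers and swing the arm over to a point in front of the paddle.

{"name": "servo_tool", "arguments": {
  "series": [
    [[1,0,-23,35,-0.1],[1,0,-46,70,-0.2],[1,0,-69,105,-0.3],[1,0,-92,140,-0.4],[1,0,-115,175,-0.505]]
  ]
}}

```text
clock: 0.52
ee_pos: [351.4, 468.7, 238.1]
eef_rot: [-0.061, 0.705, 0.06, 0.704]
force: [0.6, -0.1, 0.1]
grip_width: 56.8
```

```bash
python3 -c "
from h import *
need(np.array([480,300,240]),w(-160,0,200))"
```

```text
t 0.52 ee [351.4 468.7 238.1] tray -138.6 705.0 F [ 0.65 -0.06  0.13] w 56.8
x axis [-0.    -0.001 -1.   ] y axis yaw 1.742 spin to align y||tray y [np.float64(0.006), np.float64(-3.136)] q [ 0.88  0.1   1.8  -0.    1.25 -0.86]
target [480 300 240] shift [  -1.8 -188.1   98. ]
target [ 446. -230.  200.] shift [  38.6 -704.9  -25.5]
```

{"name": "servo_tool", "arguments": {
  "series": [
    [[1,0,-40,0,0],[1,0,-80,0,0],[1,0,-120,0,0],[1,0,-160,0,0],[1,0,-200,0,0]]
  ]
}}

```text
clock: 0.93
ee_pos: [383.5, 271.2, 238.2]
eef_rot: [-0.059, 0.705, 0.058, 0.705]
force: [0.7, -0.3, 0.9]
grip_width: 24.0
```

{"name": "servo_tool", "arguments": {
  "series": [
    [[1,0,-40,0,0],[1,0,-80,0,0],[1,0,-120,0,0],[1,0,-160,0,0],[1,0,-200,0,0]]
  ]
}}

```text
clock: 1.35
ee_pos: [416.3, 74.1, 238.5]
eef_rot: [-0.058, 0.705, 0.058, 0.705]
force: [1.1, -0.5, -0.5]
grip_width: 0.0
```

{"name": "servo_tool", "arguments": {
  "series": [
    [[1,0,-40,0,0],[1,0,-80,0,0],[1,0,-120,0,0],[1,0,-160,0,0],[1,0,-200,0,0]]
  ]
}}

```text
clock: 1.77
ee_pos: [449.2, -123.3, 238.5]
eef_rot: [-0.058, 0.705, 0.058, 0.705]
force: [0.1, 1.3, -0.4]
grip_width: 0.5
```

{"name": "servo_tool", "arguments": {
  "series": [
    [[1,0,-40,0,0],[1,0,-80,0,0],[1,0,-105,0,0],[1,0,-105,0,0],[1,0,-105,0,0]]
  ]
}}

```text
clock: 2.18
ee_pos: [466.5, -225.9, 238.0]
eef_rot: [-0.057, 0.705, 0.058, 0.704]
force: [0.9, 0.3, -0.2]
grip_width: 0.3
```

Run:
```python
from h import *
need(w(-130,0,200),w(-130,0,85))
p,d=get_image('wrist');cv2.imwrite('pics/w1.png',p[:,:,::-1])
p,d=get_image('side');cv2.imwrite('pics/s1.png',p[:,:,::-1])
```

```text
t 2.18 ee [ 466.5 -225.9  238. ] tray -139.2 1.0 F [ 0.87  0.34 -0.15] w 0.3
x axis [-0.001  0.001 -1.   ] y axis yaw 1.733 spin to align y||tray y [np.float64(-0.003), np.float64(3.139)] q [-0.5  -0.03  1.93  0.    1.24 -2.23]
target [ 476. -225.  200.] shift [38.  -1.1  9.3]
target [ 476. -225.   85.] shift [153.   -1.2   9.4]
```

View pics/w1.png

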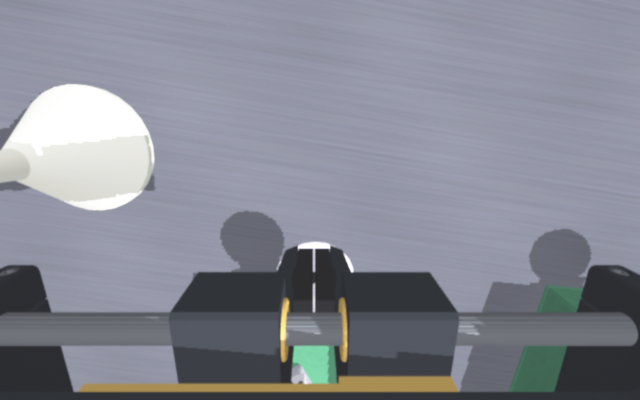

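The closed fingertips are centred at about pixel (315,290), with the disc's rim showing evenly on both sides at x≈280 and 350. Now I'll lower them in front of the free edge.

{"name": "servo_tool", "arguments": {
  "series": [
    [[1,38,-1,5,0],[1,76,-1,9,0],[1,114,-1,9,0],[1,150,-1,9,0],[1,157,-1,9,0]]
  ]
}}

```text
clock: 2.7
ee_pos: [471.2, -220.2, 75.6]
eef_rot: [-0.057, 0.708, 0.061, 0.701]
force: [-0.7, 0.5, -0.2]
grip_width: 0.4
```

{"name": "servo_tool", "arguments": {
  "series": [
    [[1,0,0,5,0],[1,0,0,10,0],[1,0,0,15,0],[1,0,0,18,0],[1,0,0,18,0]]
  ]
}}

```text
clock: 3.12
ee_pos: [496.5, -222.2, 84.4]
eef_rot: [-0.06, 0.703, 0.058, 0.706]
force: [0.3, 0.1, 0.9]
grip_width: 0.5
```

Run:
```python
from h import *
need()
p,d=get_image('side');cv2.imwrite('pics/s2.png',cv2.resize(p[140:300,260:460,::-1],None,fx=4,fy=3.75,interpolation=cv2.INTER_CUBIC)[:600])
need()
```

```text
t 3.12 ee [ 496.5 -222.2   84.4] tray -109.0 -0.3 F [0.25 0.13 0.91] w 0.5
x axis [ 0.005 -0.002 -1.   ] y axis yaw 1.737 spin to align y||tray y [np.float64(0.001), np.float64(-3.141)] q [-0.47  0.16  2.03  0.    0.94 -2.2 ]
t 3.17 ee [ 495.7 -222.1   83.9] tray -109.8 -0.0 F [0.76 0.96 0.49] w 0.2
x axis [ 0.003 -0.002 -1.   ] y axis yaw 1.737 spin to align y||tray y [np.float64(0.001), np.float64(-3.141)] q [-0.47  0.16  2.03 -0.    0.94 -2.2 ]
```

View pics/s2.png

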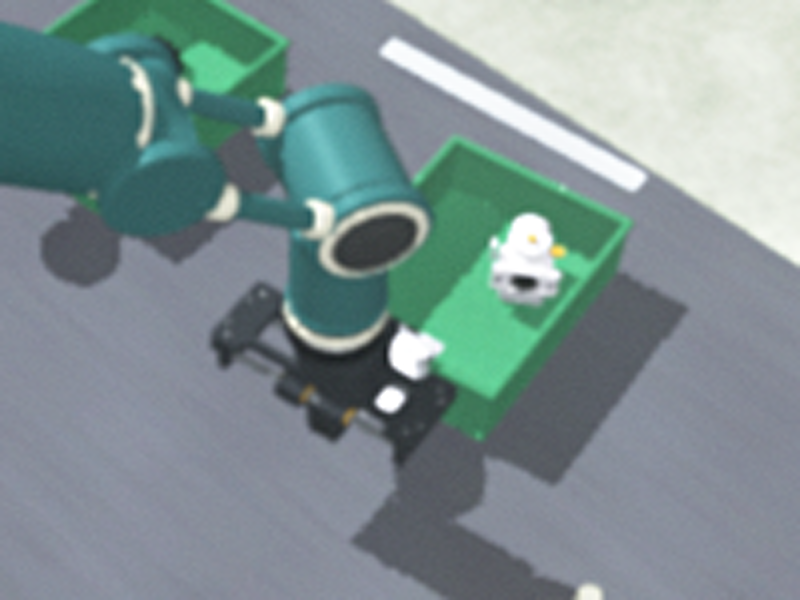

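The side view shows the gripper poised in front of the paddle, with white showing at about (410,350) and (390,400). The tray is undisturbed. I'll creep in to contact.

{"name": "servo_tool", "arguments": {
  "series": [
    [[1,3,0,2,0],[1,3,0,4,0],[1,3,0,6,0],[1,3,0,8,0],[1,3,0,8,0]]
  ]
}}

```text
clock: 3.58
ee_pos: [501.9, -220.2, 78.7]
eef_rot: [-0.058, 0.705, 0.058, 0.705]
force: [-0.2, 0.5, -0.5]
grip_width: 0.5
```

{"name": "servo_tool", "arguments": {
  "series": [
    [[1,0,0,1,0],[1,0,0,2,0],[1,0,0,3,0],[1,0,0,3,0],[1,0,0,3,0]]
  ]
}}

```text
clock: 4.0
ee_pos: [504.6, -219.6, 78.7]
eef_rot: [-0.058, 0.705, 0.058, 0.705]
force: [-0.8, 0.6, -0.6]
grip_width: 0.7
```

```bash
python3 -c "
from h import *
need()"
```

```text
t 4.0 ee [ 504.6 -219.6   78.7] tray -100.6 0.9 F [-0.81  0.64 -0.57] w 0.7
x axis [-0.  0. -1.] y axis yaw 1.736 spin to align y||tray y [np.float64(0.0), np.float64(-3.141)] q [-0.46  0.18  2.02 -0.    0.94 -2.19]
```

{"name": "servo_tool", "arguments": {
  "series": [
    [[1,0,0,1,0],[1,0,0,2,0],[1,0,0,2,0],[1,0,0,2,0],[1,0,0,2,0]]
  ]
}}

```text
clock: 4.42
ee_pos: [506.5, -219.3, 78.7]
eef_rot: [-0.058, 0.705, 0.058, 0.705]
force: [0.1, -0.3, -0.3]
grip_width: 0.7
```

{"name": "servo_tool", "arguments": {
  "series": [
    [[1,0,0,1,0],[1,0,0,2,0],[1,0,0,2,0],[1,0,0,2,0],[1,0,0,2,0]]
  ]
}}

```text
clock: 4.83
ee_pos: [508.2, -219.0, 78.6]
eef_rot: [-0.058, 0.705, 0.058, 0.704]
force: [-1.6, -0.3, -0.5]
grip_width: 0.3
```

{"name": "servo_tool", "arguments": {
  "series": [
    [[1,0,0,1,0],[1,0,0,2,0],[1,0,0,2,0],[1,0,0,2,0],[1,0,0,2,0]]
  ]
}}

```text
clock: 5.25
ee_pos: [508.5, -218.8, 77.9]
eef_rot: [-0.058, 0.706, 0.059, 0.703]
force: [-6.3, -2.7, 1.3]
grip_width: 0.5
```

{"name": "servo_tool", "arguments": {
  "series": [
    [[1,-2,0,0.5,0],[1,-4,0,1,0],[1,-6,0,1.5,0],[1,-8,0,2,0],[1,-10,0,2.5,0]]
  ]
}}

```text
clock: 5.67
ee_pos: [509.7, -218.5, 87.5]
eef_rot: [-0.058, 0.707, 0.059, 0.702]
force: [-8.5, -3.2, 1.3]
grip_width: 0.5
```

Run:
```python
from h import *
need()
for n in ['top','side']:
    p,d=get_image(n);np.savez(n+'3.npz',p=p,d=d)
    a,b=(320,110) if n=='top' else (300,150)
    cv2.imwrite(f'pics/{n}3.png',cv2.resize(p[b:b+150,a:a+150,::-1],None,fx=4,fy=4,interpolation=cv2.INTER_CUBIC))
need()
```

```text
t 5.67 ee [ 509.7 -218.5   87.5] tray -95.4 1.2 F [-8.51 -3.19  1.28] w 0.5
x axis [-0.007  0.    -1.   ] y axis yaw 1.737 spin to align y||tray y [np.float64(0.001), np.float64(-3.141)] q [-0.45  0.18  2.   -0.    0.96 -2.18]
t 5.77 ee [ 509.8 -218.5   87.8] tray -95.3 1.2 F [-9.27 -3.42  1.8 ] w 0.3
x axis [-0.007  0.    -1.   ] y axis yaw 1.737 spin to align y||tray y [np.float64(0.001), np.float64(-3.141)] q [-0.45  0.18  2.   -0.    0.96 -2.18]
```

View pics/top3.png

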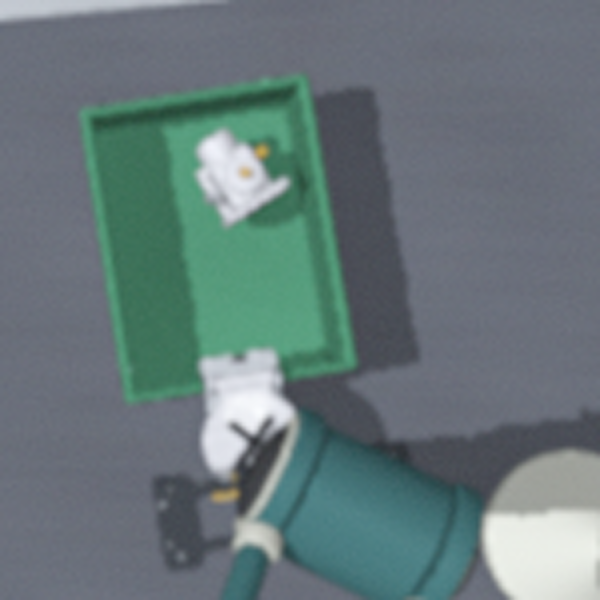

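View pics/side3.png

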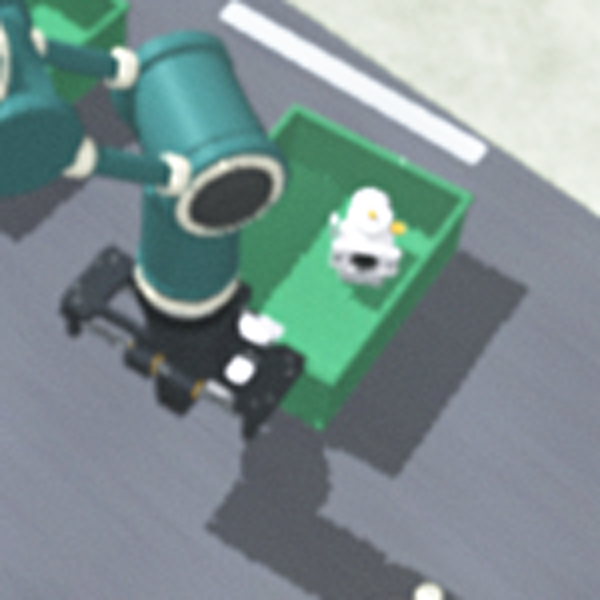

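```bash
cat >> h.py <<'E'
def look(tag,pr=True):
    p,d=get_image('top');np.savez('top'+tag+'.npz',p=p,d=d);meas(p,d);return p,d
def meas(p,d):
    W=cloud('top',d);hsv=cv2.cvtColor(p,cv2.COLOR_RGB2HSV)
    g=((hsv[...,0]>60)&(hsv[...,0]<90)&(hsv[...,1]>110)&(W[...,2]>64)&(W[...,2]<84)&(W[...,0]>560)&(W[...,1]<-50)&(W[...,1]>-400))
    r=cv2.minAreaRect(W[g][:,:2].astype(np.float32));b=cv2.boxPoints(r);b=b[np.argsort(b[:,0])]
    print('rim',r[0],r[2],'front mid',b[:2].mean(0).round(1),'back mid',b[2:].mean(0).round(1))
    L=np.stack([(W[...,:2]-O)@ex,(W[...,:2]-O)@ey,W[...,2]],-1)
    w_=(hsv[...,1]<40)&(hsv[...,2]>130)&(abs(L[...,1])<38)&(L[...,0]>-95)&(L[...,0]<100)&(L[...,2]>80)&(L[...,2]<190)
    m=w_&(L[...,0]<-28)
    if m.sum()>15:
        Q=L[m];s=np.polyfit(Q[:,0],Q[:,2],1);print('front',m.sum(),'slope angle',-np.arctan(s[0]),'z at x=-50',np.polyval(s,-50), 'range',Q.min(0).round(),Q.max(0).round())
    m=w_&(L[...,0]>28)
    if m.sum()>15: Q=L[m];print('back',m.sum(),Q.min(0).round(),Q.max(0).round(),Q.mean(0).round(1))
E
python3 - <<'E'
from h import *
for t in '03':
    z=np.load(f'top{t}.npz');meas(z['p'],z['d'])
E
```

```text
rim (721.178955078125, -184.3341064453125) 9.5379638671875 front mid [ 603.9 -204. ] back mid [ 838.4 -164.6]
front 373 slope angle 0.07418866249155155 z at x=-50 89.97510415755944 range [-87. -38.  84.] [-28.  37.  98.]
rim (721.2853393554688, -184.41758728027344) 9.634359359741211 front mid [ 603.9 -204.4] back mid [ 838.7 -164.5]
front 154 slope angle 0.3879509056361944 z at x=-50 97.8689994034524 range [-70. -32.  86.] [-28.  38. 168.]
```

The disc has risen about 8 mm at its centre and the tray hasn't moved, so the lift is working. I'll follow the arc.

{"name": "servo_tool", "arguments": {
  "series": [
    [[1,-2.7,0,0.7,0],[1,-5.5,0,1.5,0],[1,-8.2,0,2.5,0],[1,-11,0,3.3,0],[1,-13.6,0,4.2,0]]
  ]
}}

```text
clock: 6.18
ee_pos: [513.3, -217.9, 101.2]
eef_rot: [-0.058, 0.708, 0.059, 0.702]
force: [-11.0, -3.7, 3.5]
grip_width: 0.4
```

{"name": "servo_tool", "arguments": {
  "series": [
    [[1,-3,0,1.4,0],[1,-6.5,0,3,0],[1,-9.5,0,4.7,0],[1,-12.7,0,6.5,0],[1,-15.5,0,8.3,0]]
  ]
}}

```text
clock: 6.6
ee_pos: [520.9, -216.7, 117.3]
eef_rot: [-0.058, 0.708, 0.059, 0.701]
force: [-13.7, -3.3, 7.9]
grip_width: 0.3
```

Run:
```python
from h import *
need()
p,d=look('4')
cv2.imwrite(f'pics/top4.png',cv2.resize(p[110:260,320:470,::-1],None,fx=4,fy=4,interpolation=cv2.INTER_CUBIC))
```

```text
t 6.6 ee [ 520.9 -216.7  117.3] tray -84.0 1.1 F [-13.65  -3.32   7.93] w 0.3
x axis [-0.009 -0.    -1.   ] y axis yaw 1.737 spin to align y||tray y [np.float64(0.001), np.float64(-3.141)] q [-0.44  0.17  1.96 -0.    1.03 -2.17]
rim (721.183349609375, -184.74269104003906) 9.454572677612305 front mid [ 603.6 -204.3] back mid [ 838.8 -165.2]
front 96 slope angle 0.6218346283346456 z at x=-50 119.0059563842932 range [-60.  -7. 101.] [-28.  38. 188.]
```

View pics/top4.png

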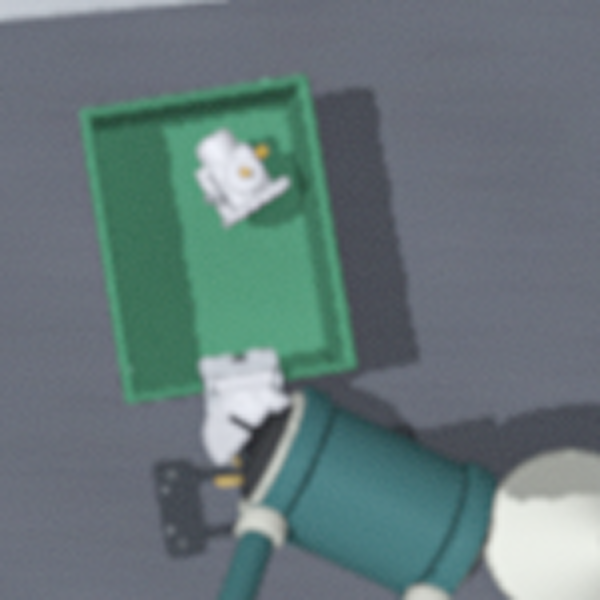

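The paddle is at about 0.6 rad and the tray is still. I'm pressing along the plate towards the pin harder than needed, so I'll ease the inward bias.

{"name": "servo_tool", "arguments": {
  "series": [
    [[1,-3,0,0.5,0],[1,-6,0,2,0],[1,-9,0,4,0],[1,-12,0,6,0],[1,-14.5,0,8,0]]
  ]
}}

```text
clock: 7.07
ee_pos: [532.1, -215.0, 132.7]
eef_rot: [-0.058, 0.706, 0.058, 0.704]
force: [-5.0, -0.6, 3.1]
grip_width: 0.3
```

Run:
```python
from h import *
need()
p,d=look('5')
```

```text
t 7.07 ee [ 532.1 -215.   132.7] tray -72.7 0.9 F [-4.98 -0.62  3.07] w 0.3
x axis [-0.002  0.    -1.   ] y axis yaw 1.736 spin to align y||tray y [np.float64(0.0), np.float64(-3.141)] q [-0.43  0.17  1.93 -0.    1.05 -2.16]
rim (721.4309692382812, -184.75393676757812) 9.714577674865723 front mid [ 604.3 -204.8] back mid [ 838.5 -164.7]
front 54 slope angle 0.7632985879352365 z at x=-50 135.89331623389316 range [-48.   0. 111.] [-28.  38. 135.]
```

{"name": "servo_tool", "arguments": {
  "series": [
    [[1,-2,0,3,0],[1,-4,0,6,0],[1,-6,0,10,0],[1,-8,0,13.5,0],[1,-10,0,17,0]]
  ]
}}

```text
clock: 7.53
ee_pos: [550.7, -212.0, 142.6]
eef_rot: [-0.058, 0.704, 0.058, 0.705]
force: [-0.6, 0.1, 0.6]
grip_width: 0.4
```

{"name": "servo_tool", "arguments": {
  "series": [
    [[1,-2,0,4,0],[1,-4,0,9,0],[1,-6,0,14,0],[1,-7,0,19,0],[1,-8,0,24,0]]
  ]
}}

```text
clock: 7.95
ee_pos: [574.4, -208.0, 150.5]
eef_rot: [-0.058, 0.705, 0.058, 0.705]
force: [-1.8, -0.5, 0.7]
grip_width: 0.4
```

Run:
```python
from h import *
need()
p,d=look('6')
p,d=get_image('side')
cv2.imwrite(f'pics/side6.png',cv2.resize(p[150:300,300:450,::-1],None,fx=4,fy=4,interpolation=cv2.INTER_CUBIC))
```

```text
t 7.95 ee [ 574.4 -208.   150.5] tray -29.9 0.9 F [-1.77 -0.5   0.74] w 0.4
x axis [ 0. -0. -1.] y axis yaw 1.736 spin to align y||tray y [np.float64(0.0), np.float64(-3.141)] q [-0.39  0.21  1.84  0.    1.09 -2.12]
rim (722.16064453125, -185.0926513671875) 9.7744779586792 front mid [ 606.  -205.1] back mid [ 838.3 -165.1]
```

View pics/side6.png

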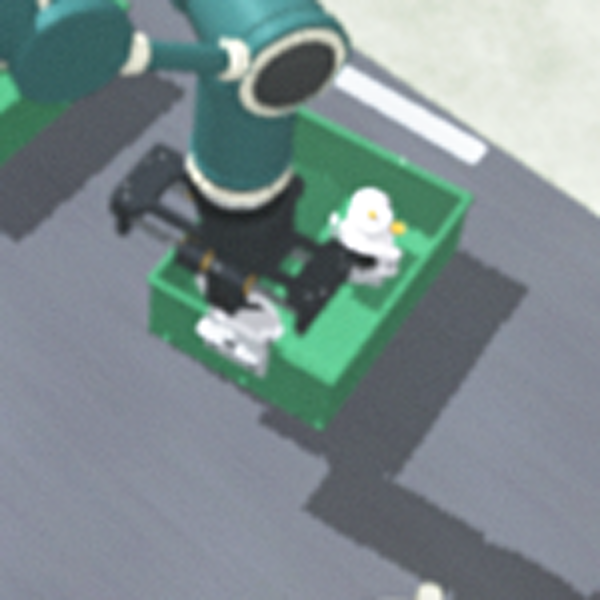

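The side view shows the paddle nearly upright, resting against the fingertips at about (240,320). Forces are small. Now I'll push it over and follow it down.

{"name": "servo_tool", "arguments": {
  "series": [
    [[1,1,0,7,0],[1,2,0,14,0],[1,2,-1,21,0],[1,3,-1,30,0],[1,5,-1,38,0]]
  ]
}}

```text
clock: 8.47
ee_pos: [612.4, -202.8, 145.4]
eef_rot: [-0.058, 0.705, 0.058, 0.705]
force: [-1.0, 0.4, 0.8]
grip_width: 0.5
```

{"name": "servo_tool", "arguments": {
  "series": [
    [[1,2,0,8,0],[1,5,0,15,0],[1,9,0,22,0],[1,13,0,28,0],[1,16,0,30,0]]
  ]
}}

```text
clock: 8.88
ee_pos: [641.8, -197.7, 128.5]
eef_rot: [-0.058, 0.705, 0.058, 0.705]
force: [-0.0, -0.4, -0.3]
grip_width: 0.2
```

Run:
```python
from h import *
need()
p,d=look('7')
p,d=get_image('side')
cv2.imwrite(f'pics/side7.png',cv2.resize(p[150:300,300:450,::-1],None,fx=4,fy=4,interpolation=cv2.INTER_CUBIC))
```

```text
t 8.88 ee [ 641.8 -197.7  128.5] tray 38.3 0.0 F [-0.05 -0.42 -0.33] w 0.2
x axis [ 0.  0. -1.] y axis yaw 1.736 spin to align y||tray y [np.float64(0.0), np.float64(-3.141)] q [-0.34  0.34  1.72  0.    1.08 -2.07]
rim (721.8447875976562, -183.8203582763672) 9.567099571228027 front mid [ 604.6 -203.6] back mid [ 839.1 -164.1]
back 32 [ 30.  27. 113.] [ 54.  38. 137.] [ 41.6  32.3 122.7]
```

View pics/side7.png

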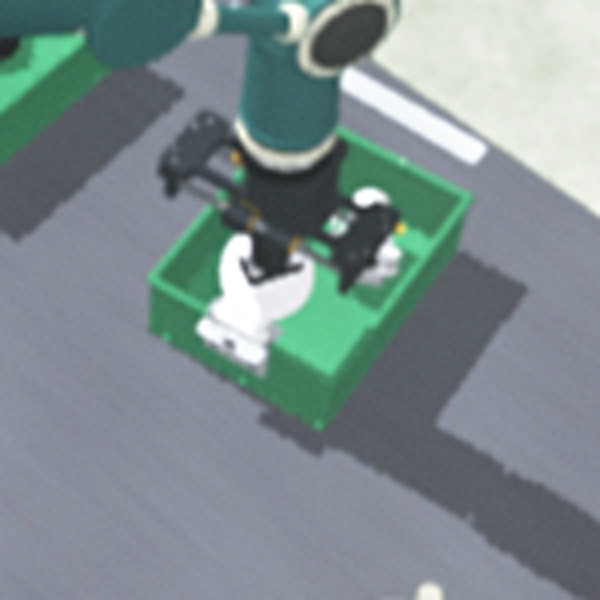

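The tick face now shows, with the paddle past upright around (265,280) and the fingertip on it. I'll continue down to flat.

{"name": "servo_tool", "arguments": {
  "series": [
    [[1,5,0,4,0],[1,10,0,8,0],[1,15,0,12,0],[1,20,0,15,0],[1,24,0,17,0]]
  ]
}}

```text
clock: 9.4
ee_pos: [657.8, -195.1, 104.5]
eef_rot: [-0.058, 0.705, 0.058, 0.705]
force: [-1.2, -1.3, -0.4]
grip_width: 0.6
```

{"name": "servo_tool", "arguments": {
  "series": [
    [[1,4,0,1,0],[1,8,0,2,0],[1,12,0,3,0],[1,15,0,3,0],[1,17,0,3,0]]
  ]
}}

```text
clock: 9.82
ee_pos: [660.5, -194.6, 87.8]
eef_rot: [-0.058, 0.705, 0.058, 0.705]
force: [-0.3, -0.3, -0.0]
grip_width: 0.7
```

Run:
```python
from h import *
need()
p,d=look('8')
```

```text
t 9.82 ee [ 660.5 -194.6   87.8] tray 57.3 -0.0 F [-0.29 -0.34 -0.03] w 0.7
x axis [-0.  0. -1.] y axis yaw 1.736 spin to align y||tray y [np.float64(0.0), np.float64(-3.141)] q [-0.32  0.41  1.7   0.    1.03 -2.06]
rim (721.2852783203125, -183.8229522705078) 9.422099113464355 front mid [ 604.2 -203.3] back mid [ 838.4 -164.4]
back 22 [ 28. -13.  83.] [74. 38. 92.] [59.7 28.8 87.7]
```

Nearly flat. I'll press gently to the stop.

{"name": "servo_tool", "arguments": {
  "series": [
    [[1,1,0,0,0],[1,2,0,0,0],[1,3,0,0,0],[1,3,0,0,0],[1,3,0,0,0]]
  ]
}}

```text
clock: 10.28
ee_pos: [660.7, -194.7, 85.5]
eef_rot: [-0.058, 0.705, 0.058, 0.705]
force: [-0.1, -0.2, 0.8]
grip_width: 0.1
```

{"name": "servo_tool", "arguments": {
  "series": [
    [[1,1,0,0,0],[1,1.5,0,0,0],[1,2,0,0,0],[1,2,0,0,0],[1,2,0,0,0]]
  ]
}}

```text
clock: 10.7
ee_pos: [660.7, -194.7, 85.3]
eef_rot: [-0.058, 0.705, 0.058, 0.705]
force: [-3.7, 1.3, 7.9]
grip_width: 0.4
```

At the stop (7.9 N upward at z = 85.3). I'll rise straight up, back off and check.

{"name": "servo_tool", "arguments": {
  "series": [
    [[1,-10,0,0,0],[1,-25,0,0,0],[1,-50,0,0,0],[1,-85,0,0,0],[1,-120,0,0,0]]
  ]
}}

```text
clock: 11.12
ee_pos: [660.0, -194.4, 204.4]
eef_rot: [-0.058, 0.705, 0.059, 0.704]
force: [-0.3, -0.6, -0.2]
grip_width: 0.1
```

{"name": "servo_tool", "arguments": {
  "series": [
    [[1,0,0,-40,0],[1,0,0,-80,0],[1,0,0,-120,0],[1,0,0,-160,0],[1,0,0,-180,0]]
  ]
}}

```text
clock: 11.53
ee_pos: [479.5, -224.4, 204.2]
eef_rot: [-0.058, 0.705, 0.058, 0.704]
force: [0.2, 0.6, -0.6]
grip_width: 0.5
```

{"name": "servo_tool", "arguments": {
  "series": [
    [[1,0,30,0,0],[1,0,60,0,0],[1,0,90,0,0],[1,0,90,0,0],[1,0,90,0,0]]
  ]
}}

```text
clock: 11.95
ee_pos: [468.5, -134.7, 204.6]
eef_rot: [-0.06, 0.704, 0.059, 0.705]
force: [0.2, -0.2, 0.2]
grip_width: 0.5
```

Run:
```python
from h import *
need()
p,d=look('9')
W=cloud('top',d);L=np.stack([(W[...,:2]-O)@ex,(W[...,:2]-O)@ey,W[...,2]],-1)
m=(np.hypot(L[...,0]-50,L[...,1])<35)&(L[...,2]>60);Q=L[m];s=np.linalg.lstsq(np.c_[Q[:,:2],np.ones(len(Q))],Q[:,2],rcond=None)[0];print('disc',len(Q),s,np.median(Q[:,2]))
a=np.load('top0.npz')['p']
cv2.imwrite('pics/top9.png',np.vstack([a[100:280,150:550,::-1],p[100:280,150:550,::-1]]).repeat(1,0))
p,d=get_image('side')
cv2.imwrite(f'pics/side9.png',cv2.resize(p[150:300,300:450,::-1],None,fx=4,fy=4,interpolation=cv2.INTER_CUBIC))
```

```text
t 11.95 ee [ 468.5 -134.7  204.6] tray -122.3 90.6 F [ 0.18 -0.24  0.2 ] w 0.5
x axis [ 0.002 -0.001 -1.   ] y axis yaw 1.738 spin to align y||tray y [np.float64(0.003), np.float64(-3.139)] q [-0.33 -0.07  2.03 -0.    1.18 -2.07]
rim (721.2813720703125, -184.61683654785156) 9.380908012390137 front mid [ 604. -204.] back mid [ 838.5 -165.2]
back 386 [ 28. -37.  80.] [90. 38. 95.] [56.9  0.3 85.7]
disc 369 [1.39087468e-03 6.12654686e-03 8.57315229e+01] 85.77262857895244
```

View pics/top9.png

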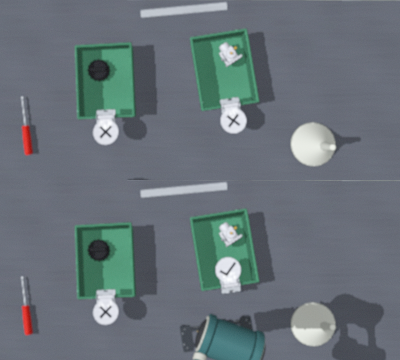

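View pics/side9.png

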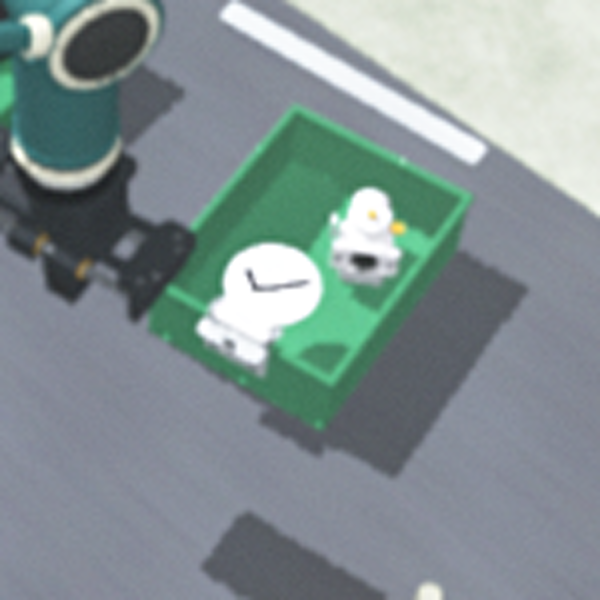

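The paddle lies flat over the tray, tick face up, at (228,270) in the stacked top view. Everything else is where it was, and the robot is clear.

```bash
python3 -c "
from bench import *
print(job_done())"
```

```text
the job is handed in; nothing more can be done
None
```

The carburettor tray's paddle is turned right over and lies flat over the tray, tick face up. I handed the job in at about 12 s of the 48 s allowed.

I used the closed fingertips and gripped nothing. The fingertips pressed the paddle's free edge and lifted it by friction up the arc. They then pushed it past upright and followed it down to its stop.

**Final checks before handing in:**
- **Paddle:** the depth image puts its surface at z ≈ 86 mm, with a slope under 0.01 rad.
- **Carburettor tray:** its rim measured within about 1 mm of where it started.
- **Other objects:** the cap tray, its paddle, the filler cap, the carburettor, the funnel and the screwdriver look unmoved in the before and after pictures. I compared these by eye and did not measure them.
- **Robot:** it is clear of everything, and the force reading is about zero.

**Forces:** the highest reading was about 16 N, at about 0.6 rad, where I was pressing too hard towards the pin. I eased off and the tray did not slide. No final check failed or disagreed with another, but the hand-in gives no verdict.

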